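# Refit and latch an air cleaner cover

## Robot

A 6-joint arm with a two-finger parallel gripper is mounted at the origin on the work surface; the furniture and walls round the work are solid. World frame = base frame: x ahead of the robot, y to its left, z up, the work surface at z = 0. Lengths are in m, angles in rad, forces in N, time in s.
With the tool pointing down it reaches from about 0.425 to 0.95 m from the base axis. Payload 14.7 kg.
Tool frame: the origin (TCP) lies midway between the tips of the shut fingers; the grasp point (between the pads) lies 19 mm behind it; z points along the fingers, y is the line along which they close (so a half turn about z gives the same grasp; the last joint's range is limited). The gripper opens to 85 mm and grips with 20 to 120 N. Pads are 22 mm wide; open, the fingers measure 114 mm over their backs; the gripper's body (76 mm by 85 mm) begins 54 mm behind the grasp point. The pads swing forward as they close: fully open they stand 13 mm farther back than shut.
Start: joints at [-0.822, 0.48, 1.596, -0, 1.065, -0.047], TCP at [0.464, -0.455, 0.231] pointing down, gripper open.
Joint ranges: [-2.75, 2.75], [-0.82, 2.05], [0.23, 2.67], [-1.56, 4.7], [0.09, 2.69], [-2.92, 2.92]. Speed limits (rad/s): [1.89, 1.89, 2.39, 3.01, 3.01, 3.01].

## Interface

Orientations are given as a unit quaternion [x, y, z, w].
In Python, from cell import ctrl gives the robot as it stands.
- The arm moves only by the shell command python3 -m pendant 'ROWS' [OPENING]. ROWS is text: rows parted by semicolons, each of 4 numbers parted by spaces: the shift along the tool's x, y, z each as a share of 0.3 m, from -1 to 1, then the turn about the tool's z as a share of pi rad, from -1 to 1. A call has 1 to 5 rows; each row is the pose to reach, as a shift and turn from the pose commanded when the call began, along the tool's axes at that moment, turning the shorter way round; what a row does not reach only later rows make up. A row lasts 1/12 s, in which the tool goes at most 41.7 mm and 7.16 degrees, less where a joint would pass 70% of its speed; a pose out of reach is approached as far as the arm can. A call with a number of a shift or a turn outside -1 to 1 is refused whole. A call with a gripper value outside its range is refused whole. OPENING is the opening in per cent of the stroke, from 0 (shut) to 100 (fully open), set as the call begins (- or left out, the last holds). The fingers move at their own pace and stop on an object; the grip force is fixed at half the most. Time passes only in rows, so rows that repeat a pose let the fingers close. It gives the time, the measured TCP pose, the force, the opening and the grip force at its end, in the units of the state.
- ctrl.get_obs(): the state, without advancing time (a new reading comes with each control period).
- ctrl.snapshot(name): name is "side" or "top"; returns a dict with "image" (384x512x3 uint8, red, green, blue), "K" (3x3 intrinsics, pixels), "k1" (the pictures are not rectified: a ray, as slopes to the right and down, at radius r is drawn at 1 + k1 r^2 times it, then the intrinsics apply), "eye" and "rotation" of the camera in the world. Camera axes: x right, y up, looking along -z (the intrinsics and any distortion apply to the point x, -y, -z); pixel columns grow to the right and rows downward; lengths in m; the calibration is good to about 2 mm. A picture is of the moment at which its call begins. There is no depth.
- ctrl.sign_off(): hands the job in; it is judged then, once.
The state is a dict: "time": time; "q": joint angles; "joint_velocities": joint speeds; "tau": joint torques, N m; "eef_pos": TCP position; "eef_rot": TCP orientation; "wrist_force": force on the tool from outside, world axes, zero at the start; "wrist_torque": the same for the moment, N m; "grip_width": opening from 0.0 (shut) to 1.0 (fully open); "finger_force": force on a finger pad.
Only numpy, scipy, OpenCV 4.12 (cv2) and the standard library are available. Lean on these libraries where they do the work, as an engineer would, in place of code of your own. Each camera call takes 0.05 s, during which the arm holds its last target. There are 200 camera calls.

## Task

The grey cover of the small-engine air cleaner has been washed and stands on end in the drainer: lift it out, lay it on the counter open side down and let go, then take it again by its long sides and set it square and fully home on the air cleaner housing. Then swing the sprung latch handle over it, up the ramp of the cover's steel strip, until it drops into the notch in the middle, and leave it latched there. Do not shift the bearing, bolt and highlighter lying near by.

Things in the scene. Friction and masses are not known exactly. Their poses are not given: they have to be found in the camera images.
- cover: grey plastic lid 90 long x 62 wide x 18 mm thick, about 0.12 kg, hollow (84 x 56 inside, 15 deep), same end for end. Origin: centre of the open rim plane. x: out of the closed top face (top at x = 18 mm), level while it stands on end, up when it lies open side down. y: along the width. z: along the length, up while it stands on end (upper end 45 mm above the origin)
- keeper (a point): middle of the floor of the notch in the bent steel strip on the cover's top face, 21 mm above the open rim. The strip is 30 mm wide (along the cover's z) and crosses the whole width: from each long edge a ramp rises to a crest 8 mm above the top face, 11 mm either side of the middle; between the crests is the notch, 19 mm wide, its floor 3 mm above the top face
- cover_end (a point): on the cover, half way through its 18 mm thickness, at the middle of the end that is uppermost in the drainer; pinch it here across the thickness (along its x), strip 30 mm below. Let go leaning over 25 degrees towards its open side, lower end on the counter, it falls flat, open side down
- drainer: fixed low steel tray 92 x 80 mm with four rows of wire hoops 29 mm high; origin at the middle of its underside, x and y along its sides. The cover stands on end on its 4 mm thick floor between the two middle hoops, its top face towards the drainer's +x
- housing: small-engine air cleaner, fixed: aluminium tub with a pleated paper filter in its mouth. Origin at the middle of its underside, x along its length towards the latch spindle, y across. Flange 96 x 68 mm, upper side at z = 40 mm; on it a drafted spigot 11 mm high, 79 x 51 mm at its foot, 73 x 45 at its top, over which the cover goes with 2 mm play a side, its length along x. Low intake stub at -y
- seat (a point): middle of the upper side of the housing's flange; axes as the housing's. The cover's origin comes here when it is home, its open rim resting on the flange all round (top face then 58 mm above the counter)
- latch (a joint): turn of the latch handle about its upright spindle, rad. 0: the handle points along the housing's -x, over the middle of the cover; it grows as the handle swings out towards the housing's +y (1.57: along +y). Range -0.25 to 2.15, stays where it is left. The nose meets the ramp at about 0.5 and passes the crest at about 0.2; dropped in the notch it rests within about 0.1 of 0
- latch_lift (a joint): height of the sprung latch handle above its lower stop, m: 0 while swung out, 0.006 to 0.009 on a crest, 0.002 to 0.003 when dropped in the notch of a cover that is home. A spring presses it down with 4 to 9 N
- latch_pivot (a point): on the axis of the latch handle's upright spindle at the flange's height: on the housing's x axis, 59 mm beyond the seat at the +x end. Under the bar, 59 mm from the axis, sits a round nose of radius 7 mm that rides on the cover's strip
- latch_knob (a point): top of the upright round black knob, 18 mm diameter, 36 mm tall, on the handle bar 88 mm from the spindle; 112 mm above the counter while the lift is 0, rising with it by up to 10 mm. The flat bar (12 mm wide) has its top 36 mm below. Pushed sideways at the knob it needs under 10 N
- bearing: steel ball bearing 47 mm across, 14 mm thick, bystander lying on the counter
- hex_bolt: steel bolt with nut 72 mm long, bystander lying on the counter
- highlighter: highlighter pen 118 mm long, bystander lying on the counter
Things that resemble listed ones, but are neither listed nor needed, are in the scene too. Leave any pink look-alike of the cover alone.

How it is judged:
By the outcome, as a careful person would: the job done as asked, in the order asked, and still so for the second after the job is handed in, with the robot touching nothing.
It also fails if it takes over 69 s, if anything falls off the work surface, if the arm or the gripper's body presses on something with over 40 N, if the wrist force passes 120 N, or if a joint passes its speed limit or range.

## Working session

There is one attempt and no reset: what is moved stays moved. The work goes in short steps, Python scripts to look and compute and a shell command to move; the robot and the scene stay as the last step left them, time stands still between calls to the robot, and variables do not carry over. Pictures are saved under pics/ and viewed, at most 10 in all, crops included, and the job is handed in when it is done.

```bash
mkdir -p pics; ls
python3 - <<'E'
from cell import ctrl
import cv2,numpy as np
for n in("side","top"):
    s=ctrl.snapshot(n); cv2.imwrite(f"pics/{n}0.png",cv2.resize(s["image"][:,:,::-1],(800,600)))
    np.savez(f"{n}0.npz",**s); print(n,s["K"],s["k1"],s["eye"],s["rotation"])
print(ctrl.get_obs())
E
```

```text
pics
side [[438.65210566   0.         249.01048479]
 [  0.         438.65210566 190.87689771]
 [  0.           0.           1.        ]] 0.05306523076751728 [1.01419098 0.11651721 0.93657905] [0.1428105  0.25430869 0.83500853 0.46657583]
top [[484.18412512   0.         254.77937296]
 [  0.         484.18412512 196.72208847]
 [  0.           0.           1.        ]] -0.07670903018486867 [ 0.4774371  -0.18218224  1.16971892] [ 0.01845104 -0.02160156 -0.69954077  0.71402776]
{'time': 0.1, 'q': array([-8.21623741e-01,  4.80784069e-01,  1.59681830e+00,  2.47137534e-05,
        1.06513226e+00, -4.66113055e-02]), 'joint_velocities': array([-0.00088995, -0.00250914, -0.00155072, -0.00023419,  0.00069068,
       -0.00177189]), 'tau': array([ 8.00561029e-04, -9.52255869e+01, -4.31039035e+01, -1.36105969e-04,
        5.25011550e-03, -6.74672862e-06]), 'eef_pos': array([ 0.46411926, -0.45452196,  0.23072411]), 'eef_rot': array([ 9.21882033e-01,  3.87470245e-01, -1.86330957e-04, -5.39840157e-04]), 'wrist_force': array([-0.68202788,  0.07681594, -0.40837685]), 'wrist_torque': array([-0.02661005, -0.02355533, -0.07654201]), 'finger_force': 0.0, 'grip_width': 1.0026546715609879}
```

View pics/top0.png

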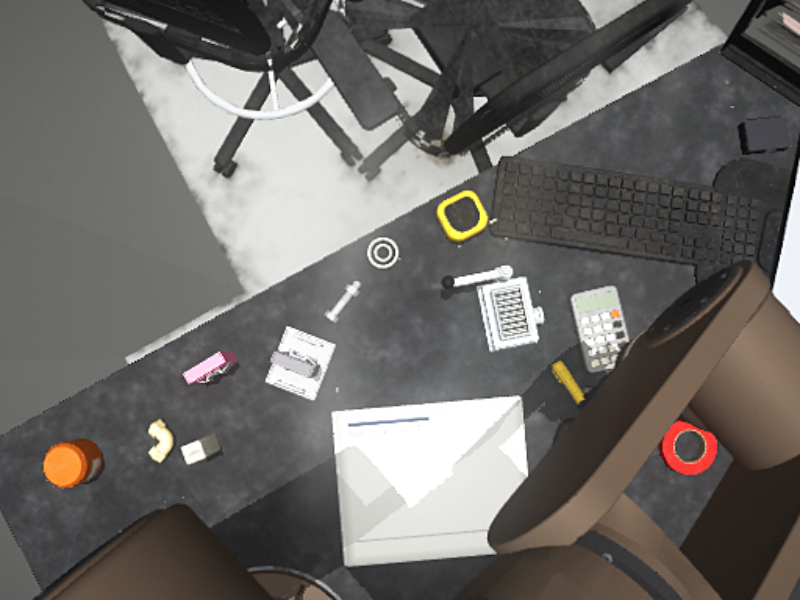

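View pics/side0.png

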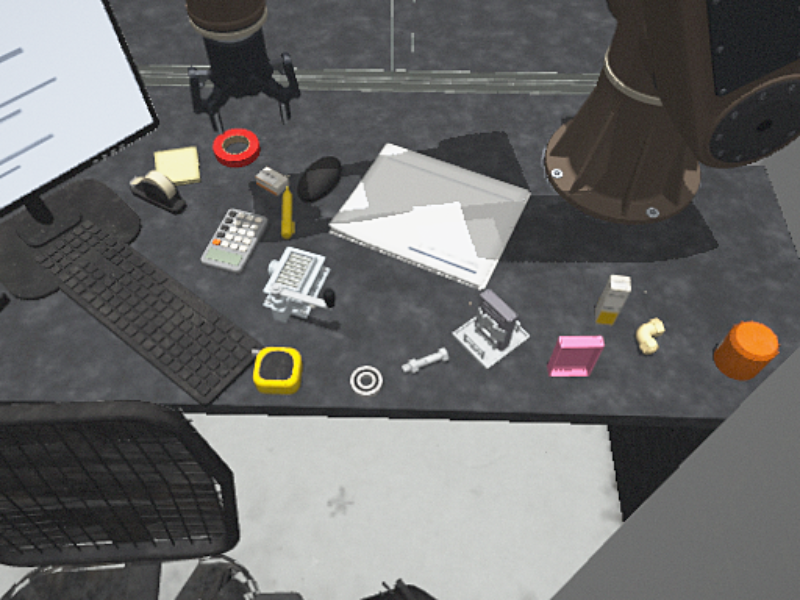

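```bash
cat > h.py <<'E'
import numpy as np,cv2
from scipy.spatial.transform import Rotation as R
from cell import ctrl
def ray(s,u,v):
    K=s["K"];p=np.array([(u-K[0,2])/K[0,0],(v-K[1,2])/K[1,1]]);q=p.copy()
    for _ in range(30): q=p/(1+float(s["k1"])*(q@q))
    d=R.from_quat(s["rotation"]).apply([q[0],-q[1],-1]); return s["eye"],d
def plane(s,u,v,z):
    e,d=ray(s,u,v); return e+d*(z-e[2])/d[2]
def proj(s,P):
    c=R.from_quat(s["rotation"]).inv().apply(np.array(P)-s["eye"]); q=np.array([c[0],-c[1]])/-c[2]
    q=q*(1+float(s["k1"])*(q@q)); return s["K"][0,0]*q[0]+s["K"][0,2],s["K"][1,1]*q[1]+s["K"][1,2]
def two(s1,p1,s2,p2):
    e1,d1=ray(s1,*p1);e2,d2=ray(s2,*p2)
    t=np.linalg.lstsq(np.c_[d1,-d2],e2-e1,rcond=None)[0]
    a=e1+d1*t[0];b=e2+d2*t[1]; return (a+b)/2,np.linalg.norm(a-b)
def snap(n,save=None):
    s=ctrl.snapshot(n)
    if save: np.savez(save,**s)
    return s
def crop(s,cx,cy,w=66,h=50,k=6):
    x,y=cx-w//2,cy-h//2
    c=cv2.resize(np.ascontiguousarray(s["image"][y:y+h,x:x+w,::-1]),None,fx=k,fy=k,interpolation=cv2.INTER_CUBIC)
    for i in range(0,w,10): cv2.putText(c,str(x+i),(i*k,8),0,.33,(0,255,255)); cv2.line(c,(i*k,10),(i*k,14),(0,255,255))
    for i in range(10,h,10): cv2.putText(c,str(y+i),(0,i*k),0,.33,(0,255,0)); 
    return c
E
python3 - <<'E'
from h import *
T=dict(np.load("top0.npz"));S=dict(np.load("side0.npz"))
im=np.vstack([np.hstack([crop(T,192,232),crop(T,320,193)]),np.hstack([crop(S,314,208),crop(S,190,182)])])
cv2.imwrite("pics/c1.png",im)
for p in[(192,232),(325,200)]: print(plane(T,*p,0.0))
E
```

```text
[ 0.45547735 -0.03704059  0.        ]
[ 0.53937888 -0.35710061  0.        ]
```

View pics/c1.png

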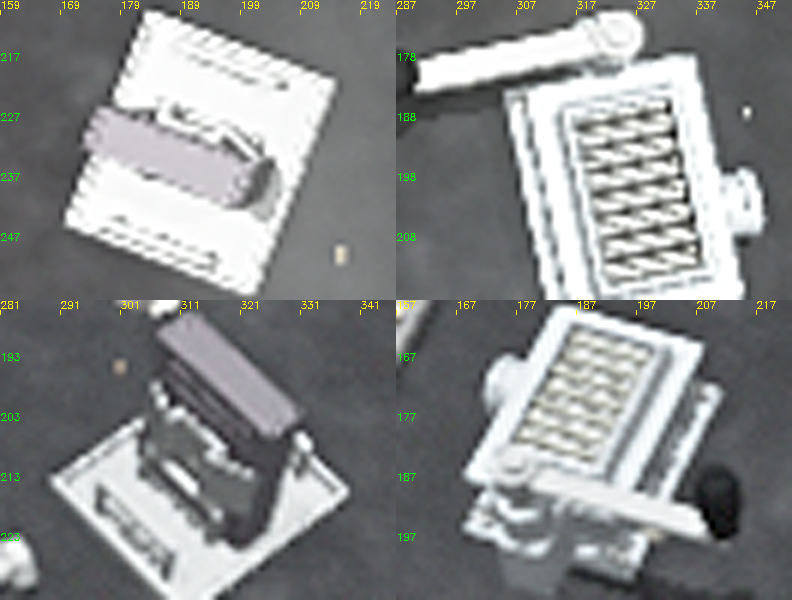

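Run:
```python
from h import *
np.set_printoptions(precision=4,suppress=True)
T=dict(np.load("top0.npz"));S=dict(np.load("side0.npz"))
t=lambda X,Y:(159+X/6-.4,207+Y/6-.4); s=lambda X,Y:(281+X/6-.4,183+(Y-300)/6-.4)
print("cover end top",[plane(T,*t(*p),.094)[:2] for p in[(105,107),(82,148),(240,208),(255,165)]])
print("cover end side",[plane(S,*s(*p),.094)[:2] for p in[(182,318),(157,333),(268,435),(298,413)]])
print("drainer top",[plane(T,*t(*p),.004)[:2] for p in[(148,10),(335,80),(257,292),(65,222)]])
print("drainer side",[plane(S,*s(*p),.004)[:2] for p in[(50,480),(348,490)]])
t=lambda X,Y:(287+(X-396)/6-.4,168+Y/6-.4); s=lambda X,Y:(157+(X-396)/6-.4,157+(Y-300)/6-.4)
print("flange top",[plane(T,*t(*p),.04)[:2] for p in[(507,92),(694,57),(742,290)]])
print("flange side",[plane(S,*s(*p),.04)[:2] for p in[(468,475),(568,305),(703,345)]])
print("spindle",two(T,t(618,32),S,s(516,465)))
print("bar end",plane(T,*t(416,75),.076),"knob side",plane(S,*s(720,480),.112))
# flange mask check
g=cv2.cvtColor(T["image"],cv2.COLOR_RGB2GRAY); m=(g>150).astype(np.uint8); m[:172]=0;m[235:]=0;m[:,:300]=0;m[:,350:]=0
c=max(cv2.findContours(m,0,2)[0],key=cv2.contourArea); print(cv2.approxPolyDP(c,3,True)[:,0])
```

```text
cover end top [array([ 0.4732, -0.0129]), array([ 0.4579, -0.0048]), array([ 0.4371, -0.0639]), array([ 0.453, -0.069])]
cover end side [array([ 0.4427, -0.0642]), array([ 0.4541, -0.0692]), array([ 0.4736, -0.0122]), array([ 0.4588, -0.0069])]
drainer top [array([ 0.5122, -0.0149]), array([ 0.4857, -0.0908]), array([ 0.4003, -0.0616]), array([0.4265, 0.0161])]
drainer side [array([ 0.4829, -0.0928]), array([0.4228, 0.0137])]
flange top [array([ 0.5764, -0.3038]), array([ 0.5917, -0.3771]), array([ 0.5009, -0.3969])]
flange side [array([ 0.5916, -0.3759]), array([ 0.4978, -0.3937]), array([ 0.4851, -0.3318])]
spindle (array([ 0.5965, -0.3412,  0.0794]), np.float64(0.00024154175689489462))
bar end [ 0.5789 -0.2654  0.076 ] knob side [ 0.5773 -0.2537  0.112 ]
[[300 176]
 [300 181]
 [318 179]
 [305 183]
 [313 224]
 [343 219]
 [342 207]
 [348 204]
 [346 197]
 [339 194]
 [336 177]
 [327 178]
 [327 172]]
```

```bash
cat >> h.py <<'E'
def go(x,y,z,ya=None):
    o=ctrl.get_obs();r=R.from_quat(o["eef_rot"]);d=r.inv().apply(np.array([x,y,z])-o["eef_pos"])/.3
    ty=r.apply([0,1,0]);a=np.degrees(np.arctan2(ty[1],ty[0])); t=0
    if ya is not None:
        t=-((ya-a+90)%180-90)/180   # half-turn symmetric; + about tool z = clockwise seen from above
    print("row %.4f %.4f %.4f %.4f"%(*d,t),"| pos",o["eef_pos"].round(4),"ya %.1f t %.1f F"%(a,o["time"]),o["wrist_force"].round(1),"grip %.3f %.1f"%(o["grip_width"],o["finger_force"]),"q6 %.2f"%o["q"][5])
E
python3 - <<'E'
from h import *
T=dict(np.load("top0.npz"))
P=[plane(T,*p,.04)[:2] for p in[(305,182.5),(313,224.5),(343.5,219),(336.5,177)]];print(P,np.mean(P,0),[np.degrees(np.arctan2(*(a-b)[::-1])) for a,b in((P[0],P[1]),(P[3],P[2]),(P[0],P[3]),(P[1],P[2]))])
for p in[(262,218),(219,192),(285,260),(215,262),(244,162)]: print(p,plane(T,*p,0))
go(.456,-.038,.2,-18.9)
E
```

```text
[array([ 0.57736974, -0.30359076]), array([ 0.47943303, -0.32374805]), array([ 0.49364488, -0.39514934]), array([ 0.59192637, -0.37761686])] [ 0.5355935  -0.35002625] [np.float64(11.630184519406555), np.float64(10.114619705081061), np.float64(101.12480980461736), np.float64(101.25714605268658)]
(262, 218) [ 0.49273988 -0.20519687  0.        ]
(219, 192) [ 0.55348512 -0.09987435  0.        ]
(285, 260) [ 0.39282854 -0.26253833  0.        ]
(215, 262) [ 0.38463612 -0.09426991  0.        ]
(244, 162) [ 0.62779007 -0.15880676  0.        ]
row 0.9729 -0.9907 0.1036 -0.1417 | pos [ 0.4641 -0.4545  0.2307] ya -44.4 t 0.1 F [-0.7  0.1 -0.4] grip 1.003 0.0 q6 -0.05
```

```bash
python3 -m pendant '0.97 -0.99 0 -0.142;0.97 -0.99 0 -0.142;0.97 -0.99 0 -0.142;0.97 -0.99 0 -0.142;0.97 -0.99 0 -0.142'; python3 -c "
from h import *
go(.456,-.038,.16,-18.9)"
```

```text
time: 0.52
eef_pos: [0.4594, -0.2447, 0.231]
eef_rot: [0.812, 0.584, -0.0, -0.0]
wrist_force: [0.9, 0.4, 0.6]
grip_width: 0.996
finger_force: 0.0
row 0.6494 -0.2299 0.2369 0.0019 | pos [ 0.4594 -0.2447  0.231 ] ya -18.6 t 0.5 F [0.9 0.4 0.6] grip 0.996 0.0 q6 -0.22
```

```bash
python3 -m pendant '0.65 -0.23 0.2 0;0.65 -0.23 0.2 0;0.65 -0.23 0.2 0;0.65 -0.23 0.2 0;0.65 -0.23 0.2 0';python3 -m pendant '0 0 0 0;0 0 0 0;0 0 0 0' ; python3 -c "
from h import *
T=snap('top');S=snap('side')
cv2.imwrite('pics/c2.png',np.vstack([np.hstack([crop(T,192,232),crop(T,320,200)]),np.hstack([crop(S,314,208),crop(S,190,182)])]))
go(.456,-.038,.07,-18.9)"
```

```text
time: 0.93
eef_pos: [0.4573, -0.0447, 0.1728]
eef_rot: [0.813, 0.582, 0.0, 0.0]
wrist_force: [0.8, -0.7, 0.5]
grip_width: 0.999
finger_force: 0.0
time: 1.18
eef_pos: [0.458, -0.0464, 0.1733]
eef_rot: [0.813, 0.582, -0.0, 0.0]
wrist_force: [0.1, -1.2, -0.4]
grip_width: 1.0
finger_force: 0.0
row 0.0273 -0.0175 0.3451 -0.0000 | pos [ 0.4582 -0.0474  0.1735] ya -18.9 t 1.3 F [ 0.2 -1.1  0.4] grip 0.995 0.0 q6 0.16
```

View pics/c2.png

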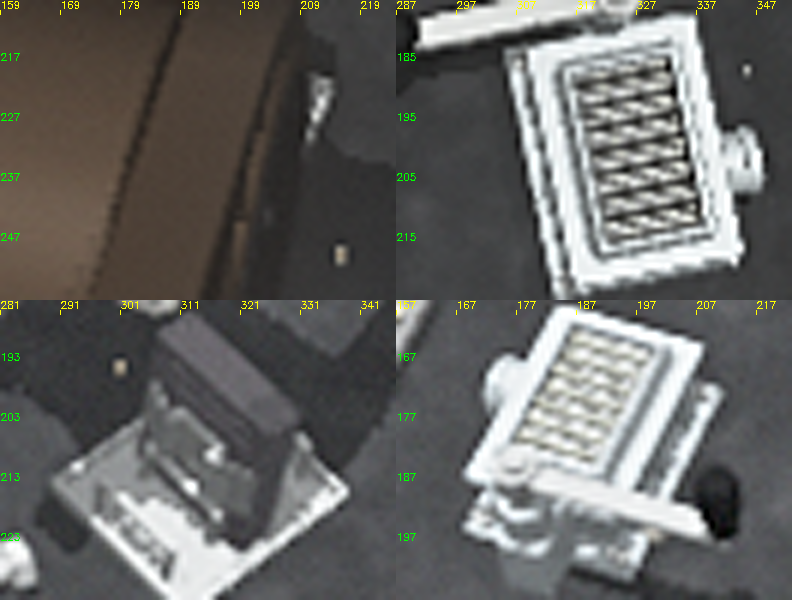

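```bash
python3 -m pendant '0.027 -0.018 0 0;0.027 -0.018 0.1 0;0.027 -0.018 0.2 0;0.027 -0.018 0.28 0;0.027 -0.018 0.345 0';python3 -m pendant '0 0 0 0;0 0 0 0;0 0 0 0;0 0 0 0;0 0 0 0' 0;python3 -m pendant '0 0 0 0;0 0 0 0;0 0 0 0;0 0 0 0;0 0 0 0'; python3 -c "
from h import *
T=dict(np.load('top0.npz'));t=lambda X,Y:(287+(X-396)/6-.4,175+Y/6-.4)
F=[plane(T,*t(*p),.04)[:2] for p in[(527,45),(692,15),(742,265),(572,294)]];print(F,np.mean(F,0))
P=[plane(T,*t(*p),.05)[:2] for p in[(570,75),(670,55),(703,225),(607,245)]];print(P,np.mean(P,0))
go(.456,-.038,.07,-18.9)"
```

```text
time: 1.7
eef_pos: [0.4549, -0.0375, 0.0685]
eef_rot: [0.814, 0.581, -0.0, -0.0]
wrist_force: [-0.6, 0.8, 0.4]
grip_width: 0.997
finger_force: 0.0
time: 2.12
eef_pos: [0.4562, -0.0372, 0.071]
eef_rot: [0.813, 0.582, 0.001, 0.001]
wrist_force: [0.2, 0.0, -0.1]
grip_width: 0.299
finger_force: 0.0
time: 2.53
eef_pos: [0.4568, -0.0373, 0.0708]
eef_rot: [0.813, 0.582, 0.001, 0.001]
wrist_force: [1.5, -2.8, 10.6]
grip_width: 0.194
finger_force: 59.0
[array([ 0.57848238, -0.3116441 ]), array([ 0.59166109, -0.37628089]), array([ 0.4942249 , -0.39694771]), array([ 0.48166383, -0.33058413])] [ 0.53650805 -0.35386421]
[array([ 0.56628853, -0.32734706]), array([ 0.57488865, -0.36614598]), array([ 0.50923848, -0.37971128]), array([ 0.50078254, -0.3425581 ])] [ 0.53779955 -0.35394061]
row -0.0030 -0.0020 0.0027 0.0003 | pos [ 0.4568 -0.0373  0.0708] ya -18.8 t 2.5 F [ 1.5 -2.8 10.6] grip 0.194 59.0 q6 0.18
```

```bash
python3 -m pendant '0 0 -0.06 0;0 0 -0.14 0;0 0 -0.24 0;0 0 -0.36 0;0 0 -0.43 0'; python3 -c "
from h import *
go(.545,-.205,.2,11.4)"
```

```text
time: 2.95
eef_pos: [0.4559, -0.037, 0.2021]
eef_rot: [0.813, 0.582, 0.001, 0.001]
wrist_force: [1.7, -0.4, -1.0]
grip_width: 0.188
finger_force: 58.4
row -0.4339 0.4620 0.0078 -0.1680 | pos [ 0.4559 -0.037   0.2021] ya -18.8 t 3.0 F [ 1.7 -0.4 -1. ] grip 0.188 58.4 q6 0.18
```

```bash
python3 -m pendant '-0.04 0.05 0 -0.02;-0.11 0.12 0 -0.04;-0.18 0.19 0 -0.07;-0.25 0.27 0 -0.1;-0.32 0.34 0 -0.13'; python3 -c "
from h import *
go(.545,-.205,.2,11.4)"
```

```text
time: 3.37
eef_pos: [0.5215, -0.1622, 0.1993]
eef_rot: [0.677, 0.736, 0.0, 0.0]
wrist_force: [0.2, 0.8, -1.8]
grip_width: 0.194
finger_force: 58.7
row -0.1489 0.0659 -0.0022 -0.0365 | pos [ 0.5215 -0.1622  0.1993] ya 4.8 t 3.4 F [ 0.2  0.8 -1.8] grip 0.194 58.7 q6 -0.44
```

```bash
python3 -m pendant '-0.07 0.03 0.05 -0.02;-0.14 0.06 0.12 -0.036;-0.149 0.066 0.22 -0.036;-0.149 0.066 0.3 -0.036;-0.149 0.066 0.35 -0.036'; python3 -m pendant '0 0 0 0;0 0 0 0;0 0 0 0'; python3 -c "
from h import *
T=snap('top');S=snap('side')
u=[int(v) for v in proj(T,(.545,-.205,.05))];w=[int(v) for v in proj(S,(.545,-.205,.05))];print(u,w)
cv2.imwrite('pics/c3.png',np.vstack([crop(T,*u,132,50),crop(S,*w,132,50)]))
go(.545,-.205,.068,11.4)"
```

```text
time: 3.78
eef_pos: [0.543, -0.2038, 0.0915]
eef_rot: [0.636, 0.772, -0.0, -0.001]
wrist_force: [-0.5, 0.4, -1.5]
grip_width: 0.191
finger_force: 58.8
time: 4.03
eef_pos: [0.5447, -0.2039, 0.0949]
eef_rot: [0.636, 0.772, 0.0, 0.001]
wrist_force: [-0.2, -0.5, -1.2]
grip_width: 0.192
finger_force: 58.8
[262, 195] [236, 200]
row -0.0030 -0.0008 0.0909 -0.0019 | pos [ 0.545  -0.204   0.0953] ya 11.1 t 4.1 F [-0.4 -0.8 -0.9] grip 0.192 58.8 q6 -0.60
```

View pics/c3.png

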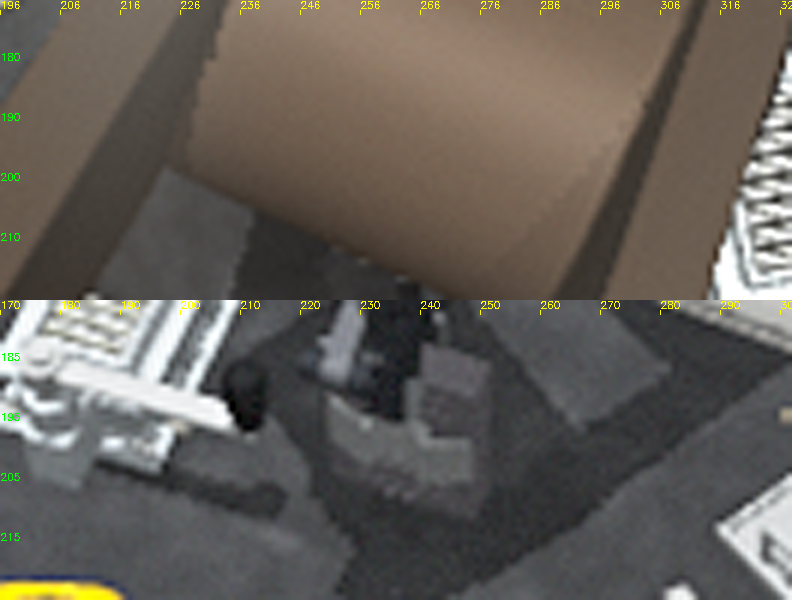

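```bash
python3 -m pendant '0 0 0.03 0;0 0 0.055 0;0 0 0.075 0;0 0 0.085 0;0 0 0.09 0'; python3 -m pendant '0 0 0 0;0 0 0.003 0;0 0 0.006 0;0 0 0.006 0'
```

```text
time: 4.55
eef_pos: [0.5444, -0.2038, 0.0667]
eef_rot: [0.636, 0.772, 0.0, 0.0]
wrist_force: [-3.9, 5.9, 32.0]
grip_width: 0.193
finger_force: 60.2
time: 4.88
eef_pos: [0.5452, -0.2038, 0.0666]
eef_rot: [0.636, 0.772, 0.0, 0.001]
wrist_force: [-5.8, 6.0, 34.3]
grip_width: 0.191
finger_force: 59.3
```

```bash
python3 -m pendant '0 0 -0.006 0;0 0 -0.008 0;0 0 -0.008 0'; python3 -m pendant '0 0 0 0;0 0 0 0;0 0 0 0;0 0 0 0;0 0 0 0' 50; python3 -m pendant '0 0 0 0;0 0 0 0;0 0 0 0'; python3 -c "
from h import *
S=snap('side')
cv2.imwrite('pics/c4.png',crop(S,236,190,100,75))"
```

```text
time: 5.13
eef_pos: [0.5442, -0.2038, 0.0672]
eef_rot: [0.636, 0.772, -0.0, -0.0]
wrist_force: [1.1, -0.0, -1.1]
grip_width: 0.197
finger_force: 61.2
time: 5.55
eef_pos: [0.5441, -0.2038, 0.0672]
eef_rot: [0.636, 0.772, -0.0, -0.0]
wrist_force: [1.0, -1.0, 0.8]
grip_width: 0.495
finger_force: 0.0
time: 5.8
eef_pos: [0.5442, -0.2038, 0.0674]
eef_rot: [0.636, 0.772, 0.0, 0.0]
wrist_force: [-0.1, -0.0, 0.7]
grip_width: 0.499
finger_force: 0.0
```

View pics/c4.png

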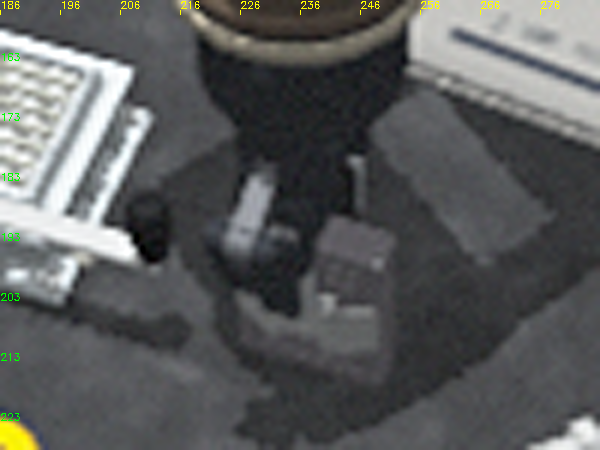

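```bash
python3 -m pendant '0 0 -0.08 0;0 0 -0.17 0;0 0 -0.22 0;0 0 -0.22 0;0 0 -0.22 0'; python3 -m pendant '0 0.06 0 0;0 0.13 0 0;0 0.15 0 0;0 0.15 0 0;0 0.15 0 0' 0;  python3 -m pendant '0 0 0.08 0;0 0 0.15 0;0 0 0.19 0;0 0 0.2 0;0 0 0.2 0'; python3 -c "
from h import *
go(.544,-.2038,.075,11.4)"
```

```text
time: 6.27
eef_pos: [0.5446, -0.204, 0.1341]
eef_rot: [0.636, 0.772, 0.0, 0.001]
wrist_force: [-0.3, 0.3, -1.0]
grip_width: 0.503
finger_force: 0.0
time: 6.68
eef_pos: [0.5873, -0.1949, 0.1322]
eef_rot: [0.636, 0.772, -0.0, -0.001]
wrist_force: [0.0, 0.6, -0.9]
grip_width: -0.002
finger_force: 0.0
time: 7.1
eef_pos: [0.5872, -0.1951, 0.0725]
eef_rot: [0.636, 0.772, -0.0, -0.001]
wrist_force: [0.4, 0.5, 0.5]
grip_width: 0.0
finger_force: 0.0
row -0.0009 -0.1469 -0.0080 -0.0021 | pos [ 0.5872 -0.1951  0.0725] ya 11.0 t 7.1 F [0.4 0.5 0.5] grip 0.000 0.0 q6 -0.56
```

```bash
python3 -m pendant '0 -0.03 0 0;0 -0.05 0 0;0 -0.07 0 0;0 -0.09 0 0;0 -0.105 0 0'; python3 -m pendant '0 -0.015 0 0;0 -0.03 0 0;0 -0.045 0 0;0 -0.06 0 0;0 -0.075 0 0'; python3 -m pendant '0 -0.015 0 0;0 -0.03 0 0;0 -0.03 0 0;0 -0.03 0 0'; python3 -c "
from h import *
S=snap('side')
cv2.imwrite('pics/c5.png',crop(S,236,190,100,75))
go(.544,-.2038,.075,11.4)"
```

```text
time: 7.52
eef_pos: [0.5567, -0.2015, 0.074]
eef_rot: [0.636, 0.772, 0.0, 0.0]
wrist_force: [0.0, -0.5, 0.6]
grip_width: 0.004
finger_force: 0.1
time: 7.93
eef_pos: [0.5349, -0.2056, 0.0733]
eef_rot: [0.636, 0.772, -0.0, -0.0]
wrist_force: [-0.4, -0.3, -0.3]
grip_width: -0.002
finger_force: 0.0
time: 8.27
eef_pos: [0.5264, -0.2073, 0.0734]
eef_rot: [0.636, 0.772, 0.0, 0.0]
wrist_force: [-0.1, 0.4, 0.2]
grip_width: 0.002
finger_force: 0.0
row 0.0005 0.0592 -0.0053 -0.0021 | pos [ 0.5266 -0.2073  0.0734] ya 11.0 t 8.3 F [ 0.5 -0.3 -0.6] grip -0.007 0.0 q6 -0.62
```

View pics/c5.png

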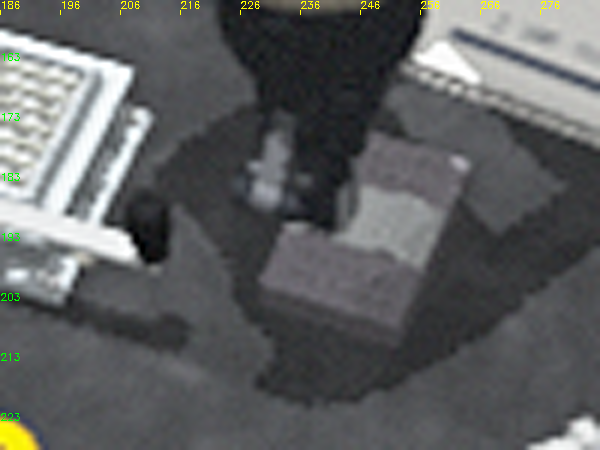

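```bash
python3 -c "
from h import *
S=dict(np.load('side0.npz'));t=lambda X,Y:(186+X/6-.4,153+Y/6-.4)
P=np.array([plane(S,*t(*p),.018)[:2] for p in[(262,278),(405,325),(470,160),(366,133)]]);print(P.round(4),P.mean(0),[np.linalg.norm(P[i]-P[i-1]) for i in range(4)])
for a,b in((0,3),(1,2),(0,1),(3,2)): print(np.degrees(np.arctan2(*(P[a]-P[b])[::-1])))
c=P.mean(0)
go(c[0],c[1],.13,101)"; python3 -m pendant '0 0 -0.08 0;0 0 -0.15 0;0 0 -0.2 0;0 0 -0.2 0' 100
```

```text
[[ 0.5339 -0.2353]
 [ 0.5224 -0.1728]
 [ 0.4368 -0.1923]
 [ 0.448  -0.2377]] [ 0.48529073 -0.20950936] [np.float64(0.08596174397349399), np.float64(0.06355663174677358), np.float64(0.08780286625784059), np.float64(0.046794352087453)]
1.5984250456188334
12.811571738695454
-79.55288794300237
-76.13537318387101
row 0.0192 -0.1365 -0.1887 -0.4998 | pos [ 0.5266 -0.2073  0.0734] ya 11.0 t 8.3 F [ 0.5 -0.3 -0.6] grip -0.007 0.0 q6 -0.62
time: 8.65
eef_pos: [0.5284, -0.2079, 0.1363]
eef_rot: [0.636, 0.772, 0.001, 0.002]
wrist_force: [1.3, -1.0, 1.3]
grip_width: 0.564
finger_force: 0.0
```

```bash
python3 -m pendant '0 -0.03 0 0.03;0 -0.07 0 0.07;0 -0.11 0 0.11;0.02 -0.14 0 0.15;0.02 -0.14 0 0.19'; python3 -m pendant '0 0 0 0.04;0 0 0 0.08;0 0 0 0.12;0 0 0 0.16;0 0 0 0.2'; python3 -m pendant '0 0 0 0.04;0 0 0 0.08;0 0 0 0.11;0 0 0 0.11;0 0 0 0.11'; python3 -c "
from h import *
S=snap('side','s6.npz')
cv2.imwrite('pics/c6.png',crop(S,240,185,80,75,8))
go(.4854,-.2138,.03,-78.6)"
```

```text
time: 9.07
eef_pos: [0.4821, -0.2087, 0.1327]
eef_rot: [0.836, 0.549, -0.001, -0.001]
wrist_force: [-0.1, -0.4, -0.3]
grip_width: 0.994
finger_force: 0.0
time: 9.48
eef_pos: [0.4842, -0.2093, 0.1329]
eef_rot: [0.964, 0.266, -0.0, -0.0]
wrist_force: [-0.8, 0.4, -0.2]
grip_width: 0.998
finger_force: 0.0
time: 9.9
eef_pos: [0.4842, -0.2093, 0.133]
eef_rot: [0.995, 0.101, -0.0, -0.0]
wrist_force: [-0.3, -1.3, 0.3]
grip_width: 0.998
finger_force: 0.0
row 0.0012 0.0155 0.3435 0.0011 | pos [ 0.4841 -0.2093  0.1331] ya -78.4 t 9.9 F [-0.1  0.8 -0. ] grip 0.997 0.0 q6 0.90
```

View pics/c6.png

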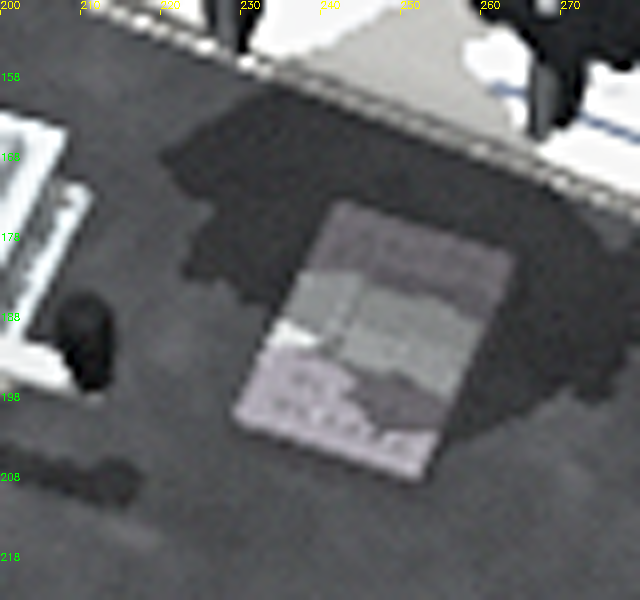

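```bash
python3 -c "
from h import *
S=dict(np.load('s6.npz'));t=lambda X,Y:(200+X/8-.4,148+Y/8-.4)
f=lambda X,Y,z:plane(S,*t(X,Y),z)[:2]
FL,FR=f(340,202,.018),f(515,252,.018)
print(FL,FR,np.linalg.norm(FL-FR),np.degrees(np.arctan2(*(FL-FR)[::-1])))
for z in(.018,.0):
  L,Rr=f(235,415,z),f(420,480,z)
  a=(L+Rr)/2;b=(FL+FR)/2
  print(z,L,Rr,np.linalg.norm(L-Rr),np.linalg.norm(a-b),(a+b)/2,np.degrees(np.arctan2(*(a-b)[::-1])))
im=S['image'].astype(int)
for k in np.arange(.3,1.15,.03):
  P=b+(a-b)*k; u,v=proj(S,(*P,.018)); print('%.2f'%k,im[int(v+.5),int(u+.5)],end=' ')
"
```

```text
[ 0.44891294 -0.25086663] [ 0.43628888 -0.1924364 ] 0.05977841379965372 -77.80843006903366
0.018 [ 0.53566645 -0.23503679] [ 0.52576579 -0.17363317] 0.06219667680829372 0.08980062885484574 [ 0.48665852 -0.21299325] 11.118166034907373
0.0 [ 0.52628953 -0.24192566] [ 0.51619487 -0.17931881] 0.06341545072613698 0.07941093967104443 [ 0.48192156 -0.21613687] 7.983542523654365
0.30 [90 87 93] 0.33 [106 107 111] 0.36 [106 107 111] 0.39 [135 136 138] 0.42 [135 139 138] 0.45 [135 138 137] 0.48 [133 138 137] 0.51 [136 138 139] 0.54 [144 148 149] 0.57 [144 148 149] 0.60 [157 159 160] 0.63 [154 156 159] 0.66 [154 156 159] 0.69 [157 159 160] 0.72 [136 140 141] 0.75 [104 103 108] 0.78 [128 124 129] 0.81 [168 165 173] 0.84 [164 160 171] 0.87 [164 160 171] 0.90 [151 148 155] 0.93 [173 169 179] 0.96 [166 163 172] 0.99 [180 179 187] 1.02 [160 157 163] 1.05 [165 160 171] 1.08 [180 174 184] 1.11 [180 174 184] 1.14 [133 131 138]
```

```bash
python3 -m pendant '0.007 0.013 0.06 0;0.007 0.013 0.16 0;0.007 0.013 0.26 0;0.007 0.013 0.34 0;0.007 0.013 0.39 0';python3 -m pendant '0 0 0 0;0 0 0 0'; python3 -c "
from h import *
go(.4863,-.213,.0,-78.6)"
```

```text
time: 10.37
eef_pos: [0.486, -0.2123, 0.0139]
eef_rot: [0.995, 0.101, -0.001, -0.001]
wrist_force: [-0.4, 0.1, -0.1]
grip_width: 1.002
finger_force: 0.0
time: 10.53
eef_pos: [0.4865, -0.2126, 0.0159]
eef_rot: [0.995, 0.1, -0.001, -0.0]
wrist_force: [0.1, 0.9, 0.4]
grip_width: 0.997
finger_force: 0.0
row -0.0009 0.0013 0.0530 0.0005 | pos [ 0.4865 -0.2126  0.0159] ya -78.5 t 10.5 F [0.1 0.9 0.4] grip 0.997 0.0 q6 0.90
```

```bash
python3 -m pendant '0 0 0.02 0;0 0 0.035 0;0 0 0.047 0;0 0 0.047 0'; python3 -m pendant '0 0 0 0;0 0 0 0;0 0 0 0;0 0 0 0;0 0 0 0' 0; python3 -m pendant '0 0 0 0;0 0 0 0;0 0 0 0'; python3 -c "
from h import *
go(.4863,-.213,.0,-78.6)"
```

```text
time: 10.87
eef_pos: [0.487, -0.2128, 0.0022]
eef_rot: [0.995, 0.099, 0.0, 0.0]
wrist_force: [-0.5, 0.2, 0.1]
grip_width: 0.997
finger_force: 0.0
time: 11.28
eef_pos: [0.4872, -0.2129, 0.003]
eef_rot: [0.995, 0.099, 0.0, 0.0]
wrist_force: [-2.3, 1.7, 10.0]
grip_width: 0.71
finger_force: 62.8
time: 11.53
eef_pos: [0.4872, -0.2129, 0.0029]
eef_rot: [0.995, 0.099, 0.0, 0.0]
wrist_force: [-1.4, 1.0, 10.4]
grip_width: 0.712
finger_force: 62.8
row -0.0029 -0.0001 0.0098 -0.0002 | pos [ 0.4872 -0.2129  0.0029] ya -78.6 t 11.5 F [-1.4  1.  10.4] grip 0.712 62.8 q6 0.90
```

```bash
python3 -m pendant '0 0 -0.06 0;0 0 -0.16 0;0 0 -0.28 0;0 0 -0.4 0;0 0 -0.49 0'; python3 -c "
from h import *
go(.538,-.3535,.15,-78.6)"
```

```text
time: 11.95
eef_pos: [0.4873, -0.2129, 0.1521]
eef_rot: [0.995, 0.099, 0.001, 0.0]
wrist_force: [0.5, -1.4, -0.5]
grip_width: 0.706
finger_force: 67.2
row 0.0733 0.4927 0.0076 -0.0001 | pos [ 0.4873 -0.2129  0.1521] ya -78.6 t 11.9 F [ 0.5 -1.4 -0.5] grip 0.706 67.2 q6 0.90
```

```bash
python3 -m pendant '0.01 0.06 0 0;0.02 0.15 0 0;0.036 0.24 0 0;0.05 0.34 0 0;0.065 0.43 0 0'; python3 -m pendant '0.008 0.063 0 0;0.008 0.063 0.08 0;0.008 0.063 0.16 0;0.008 0.063 0.2 0;0.008 0.063 0.22 0';python3 -m pendant '0 0 0 0;0 0 0 0'; python3 -c "
from h import *
S=snap('side','s7.npz');T=snap('top','t7.npz')
cv2.imwrite('pics/c7.png',np.hstack([crop(S,190,180,66,75),crop(T,325,200,66,75)]))
go(.538,-.3535,.043,-78.6)"
```

```text
time: 12.37
eef_pos: [0.5318, -0.3369, 0.1497]
eef_rot: [0.995, 0.099, 0.0, 0.0]
wrist_force: [0.6, 0.4, -0.8]
grip_width: 0.708
finger_force: 67.2
time: 12.78
eef_pos: [0.5365, -0.3527, 0.0814]
eef_rot: [0.995, 0.099, -0.001, -0.001]
wrist_force: [-0.6, 0.4, -1.9]
grip_width: 0.704
finger_force: 67.1
time: 12.95
eef_pos: [0.5379, -0.3534, 0.0839]
eef_rot: [0.995, 0.099, 0.0, 0.0]
wrist_force: [-0.3, 0.1, -1.8]
grip_width: 0.707
finger_force: 67.1
row -0.0010 -0.0011 0.1384 -0.0000 | pos [ 0.5383 -0.3537  0.0845] ya -78.6 t 13.1 F [ 0.4  0.3 -1.4] grip 0.698 67.1 q6 0.74
```

View pics/c7.png

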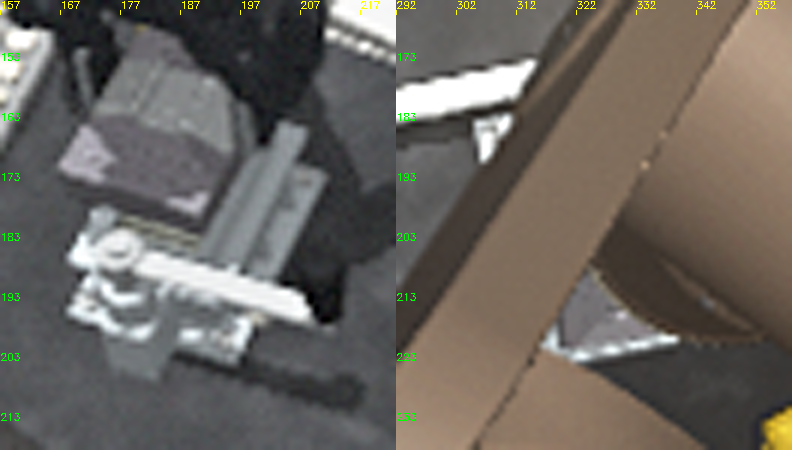

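```bash
python3 -c "
from h import *
S=dict(np.load('s7.npz'));a=np.radians(11.4);c=np.array([.5383,-.3537])
ex=np.array([np.cos(a),np.sin(a)]);ey=np.array([-ex[1],ex[0]])
for z,n in((.0995,'top'),(.0815,'rim')):
  for i,j in((45,-31),(45,31),(-45,31)):
    u,v=proj(S,(*(c+ex*i/1e3+ey*j/1e3),z)); print(n,i,j,(u+.4-157)*6,(v+.4-143)*6)
c=np.array([.538,-.3535])
for z in(.04,):
  for i,j in((48,-34),(48,34),(-48,34)):
    u,v=proj(S,(*(c+ex*i/1e3+ey*j/1e3),z)); print('flange',i,j,(u+.4-157)*6,(v+.4-143)*6)
u,v=proj(S,(*(c+ex*.059),.076));print('spindle',(u+.4-157)*6,(v+.4-143)*6)
"
```

```text
top 45 -31 55.45670490401585 168.7315775240923
top 45 31 199.2403621294884 213.03665798214485
top -45 31 290.88673344211435 44.778607574283285
rim 45 -31 62.51339017394588 195.54758791648925
rim 45 31 204.28959781730316 239.4918521073103
rim -45 31 294.47390026331146 72.41548103331507
flange 48 -34 69.06028101752821 257.7895717398067
flange 48 34 219.90054929059926 305.2190552660238
flange -48 34 312.38868834623173 129.72297045389683
spindle 120.59022106820333 252.07962522087917
```

```bash
python3 -m pendant '0 0 0.04 0;0 0 0.07 0;0 0 0.09 0;0 0 0.105 0;0 0 0.115 0'; python3 -m pendant '0 0 0.01 0;0 0 0.016 0;0 0 0.02 0;0 0 0.02 0'; python3 -c "
from h import *
go(.538,-.3535,.043,-78.6)"
```

```text
time: 13.47
eef_pos: [0.5372, -0.3532, 0.0477]
eef_rot: [0.995, 0.099, -0.0, -0.0]
wrist_force: [-0.5, 0.1, -0.9]
grip_width: 0.707
finger_force: 67.2
time: 13.8
eef_pos: [0.5377, -0.3535, 0.0431]
eef_rot: [0.995, 0.099, 0.0, 0.0]
wrist_force: [-0.4, -0.8, -1.2]
grip_width: 0.705
finger_force: 67.2
row 0.0011 0.0001 0.0002 -0.0001 | pos [ 0.5377 -0.3535  0.0431] ya -78.6 t 13.8 F [-0.4 -0.8 -1.2] grip 0.705 67.2 q6 0.74
```

No side force at all; press lightly until the rim meets the flange.

```bash
python3 -m pendant '0 0 0.004 0;0 0 0.007 0;0 0 0.007 0'; python3 -m pendant '0 0 0.003 0;0 0 0.005 0;0 0 0.005 0'
```

```text
time: 14.05
eef_pos: [0.5377, -0.3536, 0.0429]
eef_rot: [0.995, 0.099, 0.0, 0.0]
wrist_force: [-9.8, 6.6, 33.6]
grip_width: 0.701
finger_force: 71.0
time: 14.3
eef_pos: [0.5378, -0.3536, 0.0428]
eef_rot: [0.995, 0.099, 0.001, 0.0]
wrist_force: [-15.9, 10.9, 57.1]
grip_width: 0.706
finger_force: 73.5
```

```bash
python3 -m pendant '0 0 -0.006 0;0 0 -0.01 0;0 0 -0.01 0'; python3 -m pendant '0 0 0 0;0 0 0 0;0 0 0 0;0 0 0 0' 100; python3 -m pendant '0 0 -0.08 0;0 0 -0.2 0;0 0 -0.34 0;0 0 -0.42 0;0 0 -0.42 0'; python3 -c "
from h import *
S=snap('side','s8.npz')
cv2.imwrite('pics/c8.png',crop(S,195,175,80,75,8))
go(.538,-.3535,.043,-78.6)"
```

```text
time: 14.55
eef_pos: [0.538, -0.3538, 0.043]
eef_rot: [0.995, 0.099, 0.0, 0.0]
wrist_force: [-3.9, 2.4, 19.2]
grip_width: 0.707
finger_force: 69.4
time: 14.88
eef_pos: [0.5375, -0.3535, 0.0419]
eef_rot: [0.995, 0.099, -0.0, -0.0]
wrist_force: [-0.5, -0.2, -0.3]
grip_width: 1.001
finger_force: 0.0
time: 15.3
eef_pos: [0.5401, -0.3552, 0.1739]
eef_rot: [0.995, 0.099, 0.003, 0.003]
wrist_force: [0.7, -0.8, 0.7]
grip_width: 1.002
finger_force: 0.0
row -0.0044 -0.0057 0.4274 -0.0001 | pos [ 0.5391 -0.3545  0.1712] ya -78.6 t 15.3 F [-0.4 -0.  -0.7] grip 0.998 0.0 q6 0.74
```

View pics/c8.png

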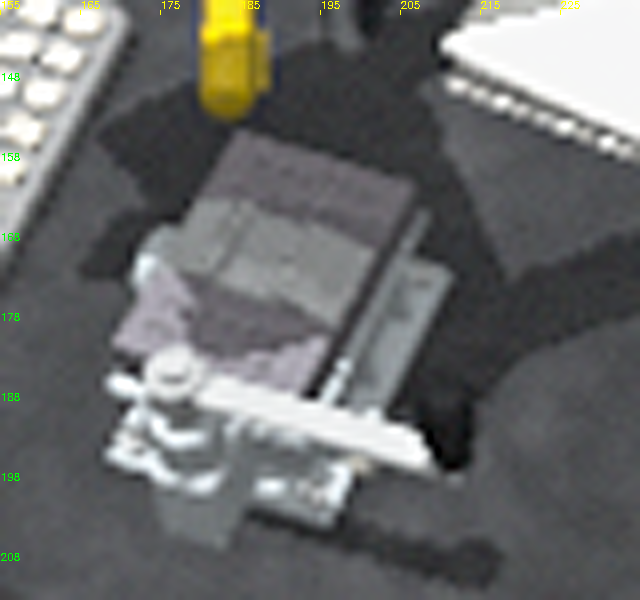

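```bash
cat >> h.py <<'E'
A=np.radians(11.4);SEAT=np.array([.5378,-.3535]);PIV=SEAT+.059*np.array([np.cos(A),np.sin(A)])
def knob(th,r=.088):
    b=A+np.pi-th; return PIV+r*np.array([np.cos(b),np.sin(b)]), (np.degrees(b)-90)
def arc(th,z=.092):
    k,b=knob(th); ya=(b+90)%180; go(*k,z,ya); return ya
E
python3 -c "
from h import *
S=dict(np.load('s8.npz'))
for th in(1.4,1.5,1.6,1.7):
  k,_=knob(th);print(th,k,[(round((u+.4-155)*8),round((v+.4-138)*8)) for u,v in(proj(S,(*k,z)) for z in(.112,.094,.076))])
im=S['image'];m=(im.max(2)<28).astype(np.uint8);print(np.argwhere(m[185:200,205:218]).mean(0)+[185,205]);print(im[184:200,204:218].max(2))"
```

```text
1.4 [ 0.56383322 -0.2597859 ] [(457, 350), (461, 386), (466, 420)]
1.5 [ 0.57218366 -0.25702084] [(449, 374), (453, 410), (457, 444)]
1.6 [ 0.58076843 -0.25510324] [(437, 398), (442, 434), (446, 468)]
1.7 [ 0.58950176 -0.25405228] [(423, 422), (428, 457), (432, 491)]
[192.52631579 210.57894737]
[[152 102  44  51  51  47  49  51  52  57  59  55  59  51]
 [130  67  42  46  54  47  43  49  45  56  54  55  47  64]
 [104  43  44  45  47  50  50  50  44  41  46  54  62  75]
 [ 65  40  44  43  51  56  55  55  48  38  36  50  69  83]
 [ 35  45  46  36  39  57  55  58  42  32  62  75  77  87]
 [ 57  73  54  34  33  43  43  40  33  22  59  82  89  88]
 [ 58  63  64  36  27  36  40  35  34  27  58  80  85  88]
 [237 204 122  31  15  25  25  37  29  24  54  78  89  83]
 [247 245 242 172   0  28  26  31  28  15  60  87  85  87]
 [238 241 252 209  37  10  35  31  20  35  82  96  91  84]
 [246 245 248 250 176   4  23  30  22  28  76  98  90  81]
 [208 232 247 248 176  45  19  17  13  30  78 100  94  81]
 [102 135 166 175 150 101  32  14  32  64  93  99  91  87]
 [ 69  82  78  94 113 106  82 111 109  84  96  90  90  89]
 [ 87  84  82  79  79  86  90 110 108  89  96  91  94  90]
 [ 88  91  91  87  88  91  87  86  87  88  91  92  90  93]]
```

```bash
sed -i 's/ya=(b+90)%180; go/ya=b; go/' h.py; python3 -m pendant '0 -0.06 0 -0.03;0 -0.12 0 -0.07;0 -0.2 0 -0.11;0 -0.25 0 -0.15;0 -0.25 0 -0.19' 35; python3 -m pendant '0 0 0 -0.04;0 0 0 -0.08;0 0 0 -0.12;0 0 0 -0.16;0 0 0 -0.2';python3 -m pendant '0 0 0 -0.04;0 0 0 -0.08;0 0 0 -0.107;0 0 0 -0.107;0 0 0 -0.107'; python3 -c "
from h import *
arc(1.58,.17)"
```

```text
time: 15.77
eef_pos: [0.5212, -0.2768, 0.1667]
eef_rot: [0.921, 0.39, -0.001, -0.002]
wrist_force: [0.8, 0.4, 0.0]
grip_width: 0.353
finger_force: 0.0
time: 16.18
eef_pos: [0.5221, -0.2796, 0.1668]
eef_rot: [0.757, 0.653, -0.0, -0.001]
wrist_force: [-0.2, -0.5, -0.1]
grip_width: 0.351
finger_force: 0.0
time: 16.6
eef_pos: [0.5223, -0.2797, 0.1672]
eef_rot: [0.641, 0.768, -0.0, -0.001]
wrist_force: [1.2, 0.6, -0.0]
grip_width: 0.351
finger_force: 0.0
row 0.0457 0.2004 -0.0095 -0.0030 | pos [ 0.5223 -0.2797  0.1672] ya 10.3 t 16.6 F [ 1.2  0.6 -0. ] grip 0.351 0.0 q6 -0.72
```

```bash
python3 -m pendant '0.02 0.08 0 0;0.046 0.16 0 0;0.046 0.2 0 0;0.046 0.2 0 0;0.046 0.2 0 0'; python3 -m pendant '0 0 0.05 0;0 0 0.1 0;0 0 0.14 0;0 0 0.16 0;0 0 0.16 0'; python3 -c "
from h import *
S=snap('side','s9.npz')
cv2.imwrite('pics/c9.png',crop(S,205,180,80,75,8))
arc(1.58)"
```

```text
time: 17.02
eef_pos: [0.5791, -0.2552, 0.1675]
eef_rot: [0.64, 0.769, -0.0, -0.001]
wrist_force: [-0.8, 0.3, 0.1]
grip_width: 0.352
finger_force: 0.0
time: 17.43
eef_pos: [0.5779, -0.2554, 0.1187]
eef_rot: [0.64, 0.769, -0.0, -0.001]
wrist_force: [-0.8, 0.3, -0.2]
grip_width: 0.352
finger_force: 0.0
row 0.0000 0.0019 0.0921 -0.0023 | pos [ 0.5785 -0.2555  0.1196] ya 10.5 t 17.5 F [ 0.7  0.4 -0.4] grip 0.351 0.0 q6 -0.65
```

View pics/c9.png

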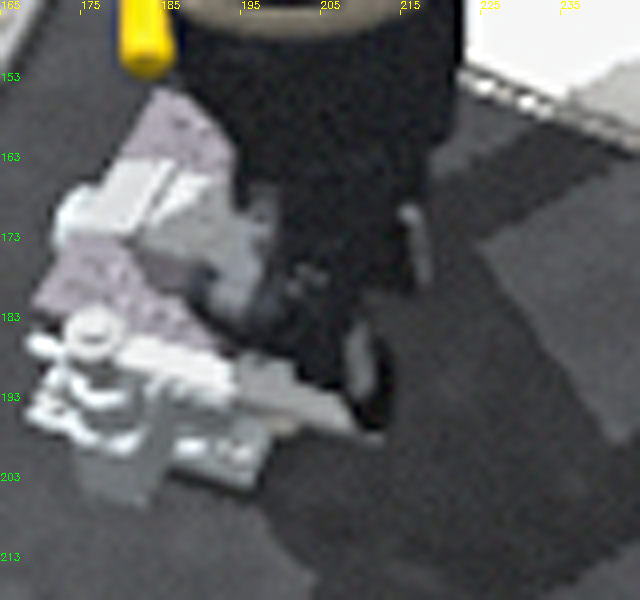

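```bash
python3 -m pendant '0 0 0.02 0;0 0 0.04 0;0 0 0.06 0;0 0 0.08 0;0 0 0.09 0';  python3 -m pendant '0 0 0 0;0 0 0 0'; python3 -c "
from h import *
for t in(1.4,1.2,1.0,.8,.6,.4,.2,0,-.07): arc(t)"
```

```text
time: 17.9
eef_pos: [0.579, -0.2553, 0.0922]
eef_rot: [0.639, 0.769, -0.0, -0.0]
wrist_force: [-0.4, 0.4, -0.4]
grip_width: 0.352
finger_force: 0.0
time: 18.07
eef_pos: [0.5792, -0.2554, 0.0929]
eef_rot: [0.639, 0.769, -0.0, -0.0]
wrist_force: [-0.3, 0.7, 0.5]
grip_width: 0.349
finger_force: 0.0
row -0.0050 -0.0531 0.0032 -0.0594 | pos [ 0.5792 -0.2554  0.0929] ya 10.5 t 18.1 F [-0.3  0.7  0.5] grip 0.349 0.0 q6 -0.65
row -0.0216 -0.1093 0.0032 -0.1230 | pos [ 0.5792 -0.2554  0.0929] ya 10.5 t 18.1 F [-0.3  0.7  0.5] grip 0.349 0.0 q6 -0.65
row -0.0490 -0.1610 0.0032 -0.1867 | pos [ 0.5792 -0.2554  0.0929] ya 10.5 t 18.1 F [-0.3  0.7  0.5] grip 0.349 0.0 q6 -0.65
row -0.0861 -0.2063 0.0032 -0.2504 | pos [ 0.5792 -0.2554  0.0929] ya 10.5 t 18.1 F [-0.3  0.7  0.5] grip 0.349 0.0 q6 -0.65
row -0.1315 -0.2434 0.0032 -0.3140 | pos [ 0.5792 -0.2554  0.0929] ya 10.5 t 18.1 F [-0.3  0.7  0.5] grip 0.349 0.0 q6 -0.65
row -0.1833 -0.2706 0.0032 -0.3777 | pos [ 0.5792 -0.2554  0.0929] ya 10.5 t 18.1 F [-0.3  0.7  0.5] grip 0.349 0.0 q6 -0.65
row -0.2395 -0.2871 0.0032 -0.4413 | pos [ 0.5792 -0.2554  0.0929] ya 10.5 t 18.1 F [-0.3  0.7  0.5] grip 0.349 0.0 q6 -0.65
row -0.2979 -0.2920 0.0032 0.4950 | pos [ 0.5792 -0.2554  0.0929] ya 10.5 t 18.1 F [-0.3  0.7  0.5] grip 0.349 0.0 q6 -0.65
row -0.3184 -0.2909 0.0032 0.4727 | pos [ 0.5792 -0.2554  0.0929] ya 10.5 t 18.1 F [-0.3  0.7  0.5] grip 0.349 0.0 q6 -0.65
```

```bash
python3 -m pendant '0 -0.026 0 -0.03;-0.005 -0.053 0 -0.06;-0.012 -0.081 0 -0.09;-0.022 -0.109 0 -0.123;-0.035 -0.135 0 -0.155'; python3 -c "
from h import *
for t in(1.0,.9,.8,.7,.6,.55): arc(t)"
```

```text
time: 18.48
eef_pos: [0.5412, -0.2733, 0.0935]
eef_rot: [0.433, 0.901, 0.0, 0.0]
wrist_force: [-0.1, 0.4, -0.3]
grip_width: 0.347
finger_force: 0.2
row 0.0002 -0.0290 0.0052 -0.0300 | pos [ 0.5412 -0.2733  0.0935] ya 38.7 t 18.5 F [-0.1  0.4 -0.3] grip 0.347 0.2 q6 -1.19
row -0.0040 -0.0580 0.0052 -0.0618 | pos [ 0.5412 -0.2733  0.0935] ya 38.7 t 18.5 F [-0.1  0.4 -0.3] grip 0.347 0.2 q6 -1.19
row -0.0111 -0.0865 0.0051 -0.0937 | pos [ 0.5412 -0.2733  0.0935] ya 38.7 t 18.5 F [-0.1  0.4 -0.3] grip 0.347 0.2 q6 -1.19
row -0.0210 -0.1141 0.0051 -0.1255 | pos [ 0.5412 -0.2733  0.0935] ya 38.7 t 18.5 F [-0.1  0.4 -0.3] grip 0.347 0.2 q6 -1.19
row -0.0336 -0.1406 0.0051 -0.1573 | pos [ 0.5412 -0.2733  0.0935] ya 38.7 t 18.5 F [-0.1  0.4 -0.3] grip 0.347 0.2 q6 -1.19
row -0.0409 -0.1533 0.0051 -0.1732 | pos [ 0.5412 -0.2733  0.0935] ya 38.7 t 18.5 F [-0.1  0.4 -0.3] grip 0.347 0.2 q6 -1.19
```

```bash
python3 -m pendant '0 -0.029 0 -0.03;-0.004 -0.058 0 -0.062;-0.011 -0.086 0 -0.094;-0.021 -0.114 0 -0.125;-0.034 -0.14 0 -0.157'; python3 -c "
from h import *
for t in(.5,.4,.3,.25,.2,.1): arc(t)"
```

```text
time: 18.9
eef_pos: [0.5147, -0.3076, 0.0936]
eef_rot: [0.2, 0.98, -0.0, 0.0]
wrist_force: [1.9, 0.3, 0.7]
grip_width: 0.35
finger_force: 0.2
row -0.0012 -0.0290 0.0053 -0.0323 | pos [ 0.5147 -0.3076  0.0936] ya 66.9 t 18.9 F [1.9 0.3 0.7] grip 0.350 0.2 q6 -1.76
row -0.0057 -0.0580 0.0053 -0.0642 | pos [ 0.5147 -0.3076  0.0936] ya 66.9 t 18.9 F [1.9 0.3 0.7] grip 0.350 0.2 q6 -1.76
row -0.0130 -0.0864 0.0053 -0.0960 | pos [ 0.5147 -0.3076  0.0936] ya 66.9 t 18.9 F [1.9 0.3 0.7] grip 0.350 0.2 q6 -1.76
row -0.0177 -0.1002 0.0053 -0.1119 | pos [ 0.5147 -0.3076  0.0936] ya 66.9 t 18.9 F [1.9 0.3 0.7] grip 0.350 0.2 q6 -1.76
row -0.0230 -0.1139 0.0053 -0.1278 | pos [ 0.5147 -0.3076  0.0936] ya 66.9 t 18.9 F [1.9 0.3 0.7] grip 0.350 0.2 q6 -1.76
row -0.0358 -0.1403 0.0053 -0.1596 | pos [ 0.5147 -0.3076  0.0936] ya 66.9 t 18.9 F [1.9 0.3 0.7] grip 0.350 0.2 q6 -1.76
```

```bash
python3 -m pendant '0 -0.015 0 -0.016;-0.001 -0.029 0 -0.032;-0.003 -0.044 0 -0.048;-0.006 -0.058 0 -0.064;-0.009 -0.072 0 -0.08';  python3 -m pendant '0 -0.015 0 -0.016;-0.001 -0.029 0 -0.032;-0.003 -0.044 0 -0.048;-0.006 -0.058 0 -0.064;-0.006 -0.058 0 -0.064'; python3 -c "
from h import *
for t in(.1,.05,.0,-.05,-.1): arc(t)"
```

```text
time: 19.32
eef_pos: [0.5092, -0.3276, 0.0939]
eef_rot: [0.077, 0.997, 0.0, 0.0]
wrist_force: [3.3, 12.6, 10.6]
grip_width: 0.349
finger_force: 6.6
time: 19.73
eef_pos: [0.5079, -0.3455, 0.0937]
eef_rot: [-0.024, 1.0, 0.0, 0.0]
wrist_force: [-0.2, 3.2, 1.8]
grip_width: 0.351
finger_force: 1.2
row 0.0002 -0.0168 0.0057 -0.0161 | pos [ 0.5079 -0.3455  0.0937] ya 92.8 t 19.7 F [-0.2  3.2  1.8] grip 0.351 1.2 q6 -2.27
row -0.0009 -0.0315 0.0057 -0.0320 | pos [ 0.5079 -0.3455  0.0937] ya 92.8 t 19.7 F [-0.2  3.2  1.8] grip 0.351 1.2 q6 -2.27
row -0.0027 -0.0460 0.0057 -0.0480 | pos [ 0.5079 -0.3455  0.0937] ya 92.8 t 19.7 F [-0.2  3.2  1.8] grip 0.351 1.2 q6 -2.27
row -0.0053 -0.0604 0.0057 -0.0639 | pos [ 0.5079 -0.3455  0.0937] ya 92.8 t 19.7 F [-0.2  3.2  1.8] grip 0.351 1.2 q6 -2.27
row -0.0085 -0.0747 0.0057 -0.0798 | pos [ 0.5079 -0.3455  0.0937] ya 92.8 t 19.7 F [-0.2  3.2  1.8] grip 0.351 1.2 q6 -2.27
```

```bash
python3 -m pendant '0 -0.008 0 -0.008;0 -0.017 0 -0.016;0 -0.024 0 -0.024;-0.001 -0.031 0 -0.032'; python3 -m pendant '0 -0.008 0 -0.008;-0.001 -0.015 0 -0.016;-0.001 -0.015 0 -0.016';python3 -m pendant '0 -0.008 0 -0.008;-0.001 -0.015 0 -0.016;-0.001 -0.015 0 -0.016'; python3 -c "
from h import *
for t in(.05,.0,-.05,-.1): arc(t)"
```

```text
time: 20.07
eef_pos: [0.5087, -0.3549, 0.0936]
eef_rot: [-0.073, 0.997, -0.0, 0.0]
wrist_force: [-1.4, 1.3, 0.5]
grip_width: 0.352
finger_force: 0.7
time: 20.32
eef_pos: [0.5098, -0.3598, 0.0935]
eef_rot: [-0.098, 0.995, -0.0, 0.0]
wrist_force: [0.8, -0.3, -0.5]
grip_width: 0.349
finger_force: 0.0
time: 20.57
eef_pos: [0.5109, -0.364, 0.0934]
eef_rot: [-0.123, 0.992, -0.0, 0.0]
wrist_force: [-0.4, 1.1, 0.6]
grip_width: 0.35
finger_force: 0.0
row -0.0001 0.0312 0.0046 0.0310 | pos [ 0.5109 -0.364   0.0934] ya 104.1 t 20.6 F [-0.4  1.1  0.6] grip 0.350 0.0 q6 -2.48
row 0.0009 0.0166 0.0046 0.0150 | pos [ 0.5109 -0.364   0.0934] ya 104.1 t 20.6 F [-0.4  1.1  0.6] grip 0.350 0.0 q6 -2.48
row 0.0013 0.0019 0.0047 -0.0009 | pos [ 0.5109 -0.364   0.0934] ya 104.1 t 20.6 F [-0.4  1.1  0.6] grip 0.350 0.0 q6 -2.48
row 0.0009 -0.0127 0.0047 -0.0168 | pos [ 0.5109 -0.364   0.0934] ya 104.1 t 20.6 F [-0.4  1.1  0.6] grip 0.350 0.0 q6 -2.48
```

```bash
python3 -m pendant '0 0.01 0 0;0 0.014 0 0;0 0.014 0 0;0 0.014 0 0'; python3 -m pendant '0 0 -0.05 0;0 0 -0.15 0;0 0 -0.28 0;0 0 -0.4 0;0 0 -0.4 0'; python3 -c "
from h import *
go(.45,-.12,.21)"
```

```text
time: 20.9
eef_pos: [0.5096, -0.3593, 0.0932]
eef_rot: [-0.123, 0.992, 0.0, -0.0]
wrist_force: [-0.1, 1.0, -0.8]
grip_width: 0.352
finger_force: 0.0
time: 21.32
eef_pos: [0.5123, -0.3616, 0.2203]
eef_rot: [-0.123, 0.992, -0.003, 0.003]
wrist_force: [1.4, -1.1, 0.8]
grip_width: 0.352
finger_force: 0.0
row 0.0058 0.8320 0.0281 0.0000 | pos [ 0.5123 -0.3616  0.2203] ya 104.1 t 21.3 F [ 1.4 -1.1  0.8] grip 0.352 0.0 q6 -2.48
```

```bash
python3 -m pendant '0 0.1 0 0;0 0.23 0 0;0 0.36 0 0;0 0.5 0 0;0 0.6 0 0'; python3 -m pendant '0 0.1 0 0;0 0.2 0 0;0 0.2 0 0;0 0.2 0 0'; python3 -c "
from h import *
S=snap('side','s10.npz');T=snap('top','t10.npz')
S8=dict(np.load('s8.npz'))
for n,s in(('S',S),('T',T)):
  im=s['image'].max(2)
  for th in(0,.2): 
    k,_=knob(th); print(n,th,[tuple(np.round(proj(s,(*k,z)),1)) for z in(.1145,.0965,.0785)], 'bar',[tuple(np.round(proj(s,(*knob(th,r)[0],.0785)),1)) for r in(.03,.06)])
  u,v=[int(round(x)) for x in proj(s,(*knob(0)[0],.0965))]
  print(u-10,v-10);print('\n'.join(' '.join('%3d'%x for x in row) for row in im[v-10:v+11,u-10:u+12]))
"
```

```text
time: 21.73
eef_pos: [0.4642, -0.1824, 0.2131]
eef_rot: [-0.122, 0.992, 0.0, -0.0]
wrist_force: [1.1, 0.3, -0.1]
grip_width: 0.354
finger_force: 0.0
time: 22.07
eef_pos: [0.451, -0.1256, 0.2135]
eef_rot: [-0.124, 0.992, -0.0, 0.0]
wrist_force: [1.8, 0.1, 0.4]
grip_width: 0.346
finger_force: 0.0
S 0 [(np.float64(190.3), np.float64(147.4)), (np.float64(191.1), np.float64(152.1)), (np.float64(191.9), np.float64(156.7))] bar [(np.float64(182.0), np.float64(174.4)), (np.float64(187.2), np.float64(165.1))]
S 0.2 [(np.float64(196.7), np.float64(149.9)), (np.float64(197.4), np.float64(154.6)), (np.float64(198.1), np.float64(159.1))] bar [(np.float64(184.1), np.float64(175.3)), (np.float64(191.4), np.float64(166.8))]
181 142
251 246 246 247 246 179 183 162  89  87  87  85  93  89  94  92  94  87  86  88  88  85
250 246 246 246 244 176 205 174  91  85  83  90  88  94  87  90  91  94  90  94  91  93
251 247 246 246 243 174 202 178  91  90  83  87  92  94  94  90  91  93  94  98  92  88
251 247 247 247 245 179 205 177  84  91  88  93  97  95  95  96  96  93  95  86  93  89
252 248 247 248 247 18
[... 3051 characters left out ...]
 150 151 152 156 160  89  78  70  47  30  28  30  23  15  53 123 149 134 165 164 164
152 152 152 144 112 115 126  84  91 104  71  59  55 117 164 163 167 165 160 165 163 166
105 126 156 148 154 183 156 111  64  88  88  85  78 165 174 170 166 166 165 166 169 169
141 132 124 145 150 171 167 164 160 164 165 164 163 170 168 168 171 181 175 170 110 173
165 164 163 164 165 165 168 167 168 169 172 185 188 184 153 148 103 102 124 149 164 255
169 168 166 168 167 171 178 182 176 147 142 103 116 151 178 180 164 114  82  98  81 135
171 177 178 175 134 124 100 121 145 180 173 164 120  91  88  70  88  75  67  71  65  62
129 118 136 126 171 173 166 122 115 101  74  68  74  69  65  61  67  72  72  69  71  70
```

```bash
python3 -c "
from h import *
print(two(dict(np.load('t10.npz')),(334,211),dict(np.load('s10.npz')),(189.6,148.3)),knob(0))
print(ctrl.sign_off())"
```

```text
(array([ 0.50996205, -0.36101993,  0.11042712]), np.float64(0.0007064996652602597)) (array([ 0.50937214, -0.35923206]), np.float64(101.4))
the job is handed in; nothing more can be done
None
```

The cover is home on the housing with the latch dropped in its notch (knob measured within a few mm of 0), and I handed the job in at about 22 s. I toppled the upright cover flat with shut fingers instead of releasing it at a 25° lean, did not re-check the bearing, bolt and highlighter by picture, and viewed 11 pictures, one over the limit.

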